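# Renew the worn polishing bar from the carousel

## Task

The polishing compound in the steel tray is worn down to a stub: put that stub in the blue scrap pan with the old ones, and turn the carousel until the compartment with the full-size bar of the same colour stands in the middle of the open front. Then take that bar out and lay it gently in the tray, flat and along the tray's length. Leave everything else in the carousel and the pan, and do not shift the other things on the bench.

Things in the scene. Friction and masses are not known exactly. Their poses are not given: they have to be found in the camera images.
- carousel: fixed part of the carousel: a plywood base board (320 x 420 mm, 12 mm thick) with a clear dust hood over the rear half. Origin on the bench, on the wheel's vertical turning axis; x points to the rear, away from the robot, so the open front is the -x side. Middle of the open front, for the wanted compartment: straight along -x from the axis
- hood_edge (a point): middle of the front edge of the hood's flat clear lid (aluminium strip). The lid lies 136 to 140 mm above the bench and covers all of the carousel's x > 10 mm, between clear side walls at its y = +-205 mm and a rear wall at x = 208 mm. Nothing covers the front half, x < 10 mm. Axes as the carousel's
- wheel: turning wooden wheel, 372 mm across. Origin on the turning axis, 22 mm above the bench, z up; the deck's top is 34 mm above the bench. Five equal compartments, their middles at bearings 0, 72, 144, 216 and 288 degrees from this body's x axis, parted by 8 mm dividers (tops 64 mm above the bench), with a 14 mm high rim. A hub 48 mm across, top 130 mm above the bench, stands on the axis
- post (a point): top of one of the wheel's five alike dark dowel posts, by which it is turned: 18 mm in diameter, rounded tops 122 mm above the bench, one at the outer end of each divider, 165 mm from the turning axis, at bearings 36, 108, 180 (this one), 252 and 324 degrees from the wheel's x axis. The wheel turns either way without stops, with light friction (about 1 N at a post), and stays where it is left
- tray: the shallow steel tray for the bar in use: outside 140 x 106 x 18 mm, walls and floor 4 mm thick. Origin at the centre of its underside on the bench; x runs along its 140 mm length. At the start it holds one worn stub, lying at any angle
- pan: the shallow blue scrap pan: outside 200 x 160 x 22 mm, walls and floor 4 mm thick. Origin at the centre of its underside on the bench; x runs along its 200 mm length. Two old stubs lie side by side in its -x half, in any turn; its +x half is free
- bar_brown_mid (a point): middle (also half-way up) of the full-size brown bar of polishing compound: 100 x 38 x 42 mm (x along its length, z up), about 0.25 kg, with a white paper band round its +x end. It lies flat in one compartment of the carousel, its middle about 113 mm from the turning axis, turned any way
- bar_green_mid (a point): middle (also half-way up) of the full-size green bar of polishing compound: 100 x 38 x 42 mm (x along its length, z up), about 0.25 kg, with a white paper band round its +x end. It lies flat in one compartment of the carousel, its middle about 113 mm from the turning axis, turned any way
- bar_white_mid (a point): middle (also half-way up) of the full-size white bar of polishing compound: 100 x 38 x 42 mm (x along its length, z up), about 0.25 kg, with a white paper band round its +x end. It lies flat in one compartment of the carousel, its middle about 113 mm from the turning axis, turned any way
- stub_brown_mid (a point): middle (also half-way up) of the worn brown stub: 62 x 34 x 28 mm (x along its length, z up), about 0.1 kg; at the start it lies flat, in the tray or in the scrap pan
- stub_green_mid (a point): middle (also half-way up) of the worn green stub: 62 x 34 x 28 mm (x along its length, z up), about 0.1 kg; at the start it lies flat, in the tray or in the scrap pan
- stub_white_mid (a point): middle (also half-way up) of the worn white stub: 62 x 34 x 28 mm (x along its length, z up), about 0.1 kg; at the start it lies flat, in the tray or in the scrap pan
- bar_red_mid (a point): middle (also half-way up) of the full-size red bar, 100 x 38 x 42 mm, which stays in the carousel
- felt_cone: a grey felt polishing cone, 60 mm across and 85 mm high, standing in a compartment of the carousel, where it stays; origin at the centre of its underside
- glue: white plastic glue bottle with a red cap, 52 mm across, 150 mm high, standing; a bystander, not to be moved; origin on its underside
- lacquer: red and yellow lacquer tin, 70 mm across, 110 mm high, standing; a bystander, not to be moved; origin on its underside
- flux: amber jar with a black lid, 68 mm across, 85 mm high, standing; a bystander, not to be moved; origin on its underside
- screwdriver: screwdriver lying on the bench, 190 mm long along its x; a bystander, not to be moved; origin on its underside
- hammer: hammer lying on the bench, 240 mm long along its x; a bystander, not to be moved; origin on its underside
- spanner: spanner lying on the bench, 170 mm long along its x; a bystander, not to be moved; origin on its underside
Not all that is in view belongs to the job. Leave any black, pink or yellow look-alike of the part that bears stub_green_mid alone.

How it is judged:
By the outcome, as a careful person would: the job done as asked, in the order asked, and still so for the second after the job is handed in, with the robot touching nothing.
It also fails if it takes over 72 s, if anything falls off the work surface, if the arm or the gripper's body presses on something with over 40 N, if the wrist force passes 120 N, or if a joint passes its speed limit or range.

## Robot

A 6-joint arm with a two-finger parallel gripper is mounted at the origin on the work surface. World frame = base frame: x ahead of the robot, y to its left, z up, the work surface at z = 0. Lengths are in m, angles in rad, forces in N, time in s.
With the tool pointing down it reaches from about 0.25 to 0.775 m from the base axis. Payload 4 kg.
Tool frame: the origin (TCP) lies at the centre of the arm's flange, where the gripper is bolted on; the fingertips stand 199 mm ahead of it and the grasp point (between the pads) lies 180 mm ahead of it; z points along the fingers, y is the line along which they close (so a half turn about z gives the same grasp; the last joint's range is limited). The gripper opens to 94 mm and grips with 3 to 60 N. Pads are 16 mm wide; open, the fingers measure 119 mm over their backs; the gripper's body (75 mm by 177 mm) begins 78 mm behind the grasp point.
Start: joints at [1.205, 0.087, 1.371, -0, 1.684, -0.103], TCP at [0.143, 0.531, 0.405] pointing down, gripper open.
Joint ranges: [-3.1, 3.1], [-0.76, 2.03], [0.27, 2.55], [-1.08, 4.22], [0.17, 2.65], [-2.57, 2.57]. Speed limits (rad/s): [2.79, 2.79, 3.14, 3.14, 3.14, 3.14].

## Interface

Orientations are given as [roll, pitch, yaw] about the fixed x, y, z axes, in that order (R = Rz(yaw) Ry(pitch) Rx(roll)).
In Python, from workcell import status, viewer, r gives the robot as it stands. The module is installed in compiled form; this text tells all that it offers.
- The arm moves only by the tool arm_command, never from a script. Its argument "increments" is a list of rows, each an object of numbers: "rx", "ry", "rz": the turn, a rotation vector about the tool's x, y, z in rad; "x", "y", "z": the shift along the tool's x, y, z in mm; "grip": the opening in per cent of the stroke, from 0 (shut) to 100 (fully open). In form: [{"rx": .., "ry": .., "rz": .., "x": .., "y": .., "z": .., "grip": ..}, ...]. A call has 1 to 5 rows; each row is the pose to reach, as a shift and turn from the pose commanded when the call began, along the tool's axes at that moment; what a row does not reach only later rows make up. A row lasts 1/10 s, in which the tool goes at most 50 mm and 8.59 degrees, less where a joint would pass 70% of its speed; a pose out of reach is approached as far as the arm can. A call with a gripper value outside its range is refused whole. The fingers move at their own pace and stop on an object; "force" is the grip in N (left out, the last holds). Time passes only in rows, so rows that repeat a pose let the fingers close. It gives the time, the measured TCP pose, the force, the opening and the grip force at its end, in the units of the state.
- status.sense(): the state, without advancing time (a new reading comes with each control period).
- viewer.capture(name): name is "scene" or "top" or "wrist"; returns the picture (480x640x3 uint8, blue, green, red); there is no depth.
- viewer.camera_params(name): a dict with "fov_y" (degrees; the focal length in pixels is half the picture's height over the tangent of half this angle, whatever the lens; pixels are square), "cx", "cy" (the principal point, pixels), "position" and "rotation" of the camera in the world; the wrist camera has in their place "T_tool_cam" (4x4, takes a point from camera to tool coordinates, whose origin is the TCP and whose axes are the flange's). Camera axes: x right, y down, z forward; pixel columns grow to the right and rows downward; lengths in m; the calibration is good to about 2 mm. A picture is of the moment at which its call begins: read the wrist's pose just before it. camera_params takes no time and is no camera call.
- r.sign_off(): hands the job in; it is judged then, once.
The state is a dict: "time": time; "joints": joint angles; "joint_vel": joint speeds; "tau": joint torques, N m; "tcp_pos": TCP position; "ee_rot": TCP orientation; "wrist_force": force on the tool from outside, world axes, zero at the start; "wrist_torque": the same for the moment, N m; "gripper_width": opening from 0.0 (shut) to 1.0 (fully open); "grasp_force": force on a finger pad.
Only numpy, scipy, OpenCV 4.12 (cv2) and the standard library are available. Lean on these libraries where they do the work, as an engineer would, in place of code of your own. Each camera call takes 0.05 s, during which the arm holds its last target. There are 200 camera calls.

## Working session

There is one attempt and no reset: what is moved stays moved. The work goes in short steps, Python scripts to look and compute and a tool call to move; the robot and the scene stay as the last step left them, time stands still between calls to the robot, and variables do not carry over. Pictures are saved under pics/ and viewed, at most 10 in all, crops included, and the job is handed in when it is done.

Besides the shell and the picture viewer there is one more tool, called after "Request:" by a JSON object that holds its "name" and its "arguments", one argument or row to a line. arm_command: Moves the arm, as the interface text tells. Its arguments: {"type":"object","properties":{"increments":{"type":"array","items":{"type":"object","properties":{"rx":{"type":"number"},"ry":{"type":"number"},"rz":{"type":"number"},"x":{"type":"number"},"y":{"type":"number"},"z":{"type":"number"},"grip":{"type":"number"}}}},"force":{"type":"number"}},"required":["increments"]}

```bash
mkdir -p pics
python3 - <<'E'
from workcell import status, viewer, r
import cv2
for n in("scene","top"):
    cv2.imwrite(f"pics/{n}0.png",viewer.capture(n)); print(n,viewer.camera_params(n))
print(viewer.camera_params("wrist")); print(status.sense())
E
```

```text
scene {'fov_y': 56.06721726905918, 'cx': 322.33239549969045, 'cy': 236.5194515605932, 'position': array([ 1.04136794, -0.99844626,  0.84446318]), 'rotation': array([-2.13600559,  0.00378453,  0.47619956])}
top {'fov_y': 42.08002624150391, 'cx': 323.1088790231855, 'cy': 245.9051215113269, 'position': array([0.1797986 , 0.04100481, 1.8577119 ]), 'rotation': array([-2.94807143e+00, -2.69221130e-03, -1.56171914e+00])}
{'fov_y': 68.17308431645063, 'cx': 321.29878236839414, 'cy': 240.50195687311466, 'T_tool_cam': array([[-1.84816831e-04, -9.60717704e-01, -2.77527403e-01,
         8.23541023e-02],
       [ 9.99999963e-01, -2.32737400e-04,  1.39727162e-04,
        -3.92502331e-05],
       [-1.98829364e-04, -2.77527367e-01,  9.60717711e-01,
         2.03915773e-02],
       [ 0.00000000e+00,  0.00000000e+00,  0.00000000e+00,
         1.00000000e+00]])}
{'time': 0.1, 'joints': array([ 1.20493565e+00,  8.78778465e-02,  1.37204787e+00,  3.86322514e-06,
        1.68360103e+00, -1.03082291e-01]), 'joint_vel': array([ 0.00050682, -0.00096052, -0.00286132,  0.00133324,  0.00025209,
       -0.00075397]), 'tau': array([ 1.91824460e-03, -3.41255808e+01, -3.03300297e+01,  7.19217723e-02,
        3.04205215e-02, -9.94445622e-05]), 'tcp_pos': array([0.14283164, 0.53103399, 0.40365065]), 'ee_rot': array([-3.13966923e+00, -2.02836480e-04,  2.87881451e+00]), 'wrist_force': array([-0.83934188, -0.49470955,  1.12502561]), 'wrist_torque': array([ 0.01153071,  0.0271591 , -0.03522055]), 'grasp_force': 0.0, 'gripper_width': 1.001979178203482}
```

View pics/top0.png

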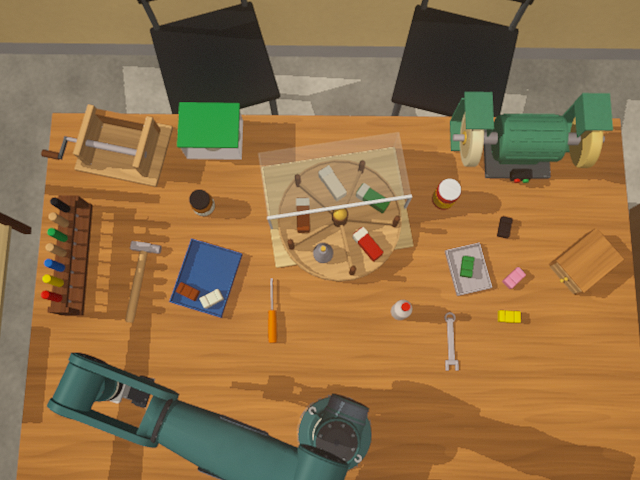

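View pics/scene0.png

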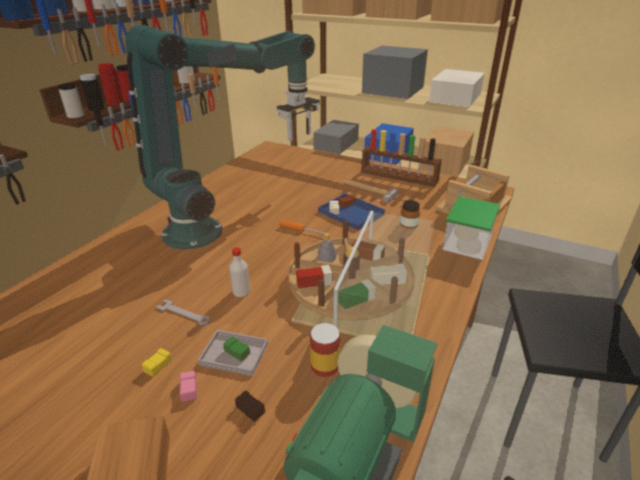

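The stub in the tray at top (467,266) is green. Look-alikes: black (505,227), pink (514,278), yellow (510,317) blocks on the bench, brown (188,292) and white (211,299) stubs in the pan, and the full green bar (375,198) under the hood. I choose the green one in the tray and check it in a close crop.

Run:
```python
import cv2
t=cv2.imread("pics/top0.png")
cv2.imwrite("pics/c1.png",cv2.resize(t[130:330,255:515],None,fx=3,fy=3,interpolation=cv2.INTER_CUBIC))
```

```text
(no output)
```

View pics/c1.png

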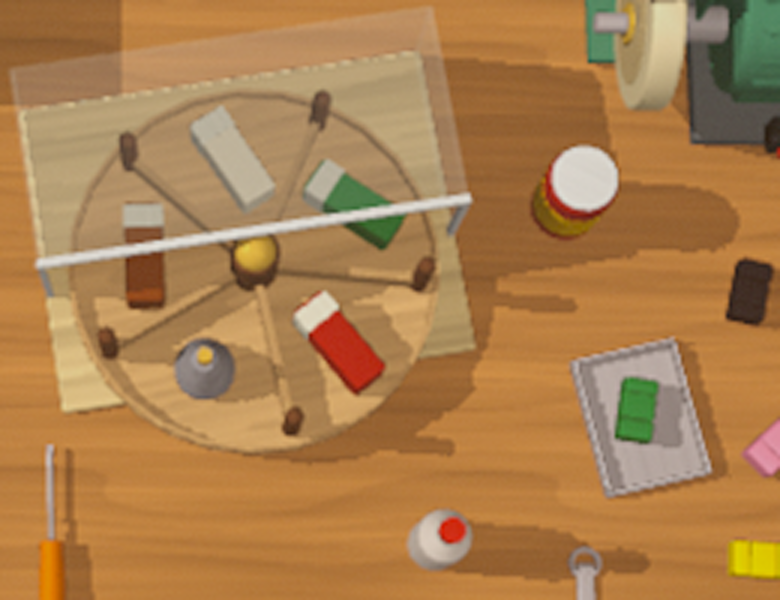

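The crop confirms the green stub in the tray at crop (637,409), and the green bar under the hood at crop (354,203). Working out the positions now.

```bash
cat > h.py <<'E'
import numpy as np
from scipy.spatial.transform import Rotation as Ro
from workcell import status, viewer, r
def tool():
    s=status.sense(); T=np.eye(4); T[:3,:3]=Ro.from_euler('xyz',s['ee_rot']).as_matrix(); T[:3,3]=s['tcp_pos']; return T
def cam(n,T=None):
    p=viewer.camera_params(n); f=240/np.tan(np.radians(p['fov_y'])/2)
    if n=='wrist': C=T@p['T_tool_cam']; R,o=C[:3,:3],C[:3,3]
    else: R=Ro.from_euler('xyz',p['rotation']).as_matrix(); o=p['position']
    return f,p['cx'],p['cy'],R,o
def pix(c,u,v,z):
    f,cx,cy,R,o=c; d=R@[(u-cx)/f,(v-cy)/f,1]; return o+d*(z-o[2])/d[2]
def proj(c,P):
    f,cx,cy,R,o=c; q=R.T@(np.array(P)-o); return q[:2]/q[2]*f+[cx,cy]
def goto(gx,gy,gz,yaw,T=None):
    """grasp point target (m), tool down, yaw= world direction angle of tool y: prints shift mm (tool axes) and rotvec"""
    T=tool() if T is None else T
    y=np.array([np.cos(yaw),np.sin(yaw),0]); 
    best=None
    for s in(1,-1):
        Y=s*y; Z=np.array([0,0,-1.]); X=np.cross(Y,Z); R=np.c_[X,Y,Z]
        rv=Ro.from_matrix(T[:3,:3].T@R).as_rotvec()
        P=np.array([gx,gy,gz+.18]); d=T[:3,:3].T@(P-T[:3,3])*1000
        print('shift',d.round(1),'rotvec',rv.round(3),'reach',round(float(np.hypot(gx,gy)),3))
E
python3 - <<'E'
from h import *
from scipy.optimize import least_squares
c=cam('top')
C=lambda x,y,z:pix(c,(x+.5)/3-.5+255,(y+.5)/3-.5+130,z)
np.set_printoptions(precision=4,suppress=True)
P=np.array([C(*p,.12) for p in[(128,138),(320,98),(427,264),(295,412),(107,336)]])[:,:2]
f=lambda q:np.concatenate([P[i]-q[:2]-.165*np.array([np.cos(q[2]-i*2*np.pi/5),np.sin(q[2]-i*2*np.pi/5)]) for i in range(5)])
s=least_squares(f,[.5,.1,.5]);print('axis',s.x,s.fun*1000);
print(P)
print('hub',C(257,245,.13))
h=[C(42,263,.14),C(468,200,.14)];print('hood',h,np.linalg.norm(h[0]-h[1]))
g=[C(330,160,.076),C(405,208,.076),C(385,247,.055),C(308,198,.076)]
print('bar',C(354,200,.076), 'paper->end', C(319,180,.076),C(390,222,.076))
t=np.array([C(574,365,.018),C(675,340,.018),C(711,470,.018),C(610,495,.018)]);print('tray',t.mean(0),np.linalg.norm(np.diff(t,axis=0),axis=1),t)
print('stub',C(638,409,.03),C(642,378,.028),C(634,441,.028))
p=np.array([pix(c,u,v,.022) for u,v in[(198,240),(242,255),(222,316),(171,300)]]);print('pan',p.mean(0),np.linalg.norm(np.diff(p,axis=0),axis=1),p)
print('old',pix(c,188,292,.03),pix(c,211,299,.03))
print('lacq',C(583,180,.11),'glue',C(452,530,.15),'cone',C(205,355,.08))
E
```

```text
axis [ 0.6188 -0.0076  0.8613] [ 1.0144 -1.5048 -1.4166  1.3738 -0.6244  0.5518  2.2751  0.2554 -1.2486
 -0.6762]
[[ 0.7273  0.1161]
 [ 0.7697 -0.0698]
 [ 0.6048 -0.1715]
 [ 0.4606 -0.0454]
 [ 0.5318  0.1327]]
hub [ 0.6194 -0.0088  0.13  ]
hood [array([0.5974, 0.1943, 0.14  ]), array([ 0.6629, -0.2089,  0.14  ])] 0.40841556316901895
bar [ 0.6798 -0.1058  0.076 ] paper->end [ 0.6999 -0.0713  0.076 ] [ 0.6577 -0.1411  0.076 ]
tray [ 0.4753 -0.3963  0.018 ] [0.1055 0.1345 0.1041] [[ 0.5273 -0.3296  0.018 ]
 [ 0.5538 -0.4317  0.018 ]
 [ 0.4229 -0.4623  0.018 ]
 [ 0.3971 -0.3614  0.018 ]]
stub [ 0.4813 -0.3893  0.03  ] [ 0.5129 -0.3949  0.028 ] [ 0.4496 -0.3847  0.028 ]
pan [0.4409 0.3791 0.022 ] [0.1408 0.1897 0.1588] [[0.554  0.4151 0.022 ]
 [0.5096 0.2815 0.022 ]
 [0.3273 0.3339 0.022 ]
 [0.3729 0.486  0.022 ]]
old [0.3961 0.4354 0.03  ] [0.3761 0.3669 0.03  ]
lacq [ 0.6925 -0.3251  0.11  ] glue [ 0.3481 -0.1872  0.15  ] cone [0.522  0.0396 0.08  ]
```

Request:
{"name": "arm_command", "arguments": {
  "increments": [
    {"x": -144, "y": -204, "grip": 58},
    {"x": -144, "y": -204},
    {"x": -144, "y": -204},
    {"x": -144, "y": -204},
    {"x": -144, "y": -204}
  ]
}}

```text
invalid input at $.increments[0]: expected keys rx, ry, rz, x, y, z, grip
```

Request:
{"name": "arm_command", "arguments": {
  "increments": [
    {"x": -144, "y": -204},
    {"x": -144, "y": -204},
    {"x": -144, "y": -204},
    {"x": -144, "y": -204},
    {"x": -144, "y": -204}
  ]
}}

```text
invalid input at $.increments[0]: expected keys rx, ry, rz, x, y, z, grip
```

Request:
{"name": "arm_command", "arguments": {
  "increments": [
    {"x": -144, "y": -204},
    {"x": -144, "y": -204},
    {"x": -144, "y": -204},
    {"x": -144, "y": -204},
    {"x": -144, "y": -204}
  ]
}}

```text
invalid input at $.increments[0]: expected keys rx, ry, rz, x, y, z, grip
```

Request:
{"name": "arm_command", "arguments": {
  "increments": [
    {"rx": 0, "ry": 0, "rz": 0, "x": -144, "y": -204, "z": 0, "grip": 58},
    {"rx": 0, "ry": 0, "rz": 0, "x": -144, "y": -204, "z": 0, "grip": 58},
    {"rx": 0, "ry": 0, "rz": 0, "x": -144, "y": -204, "z": 0, "grip": 58},
    {"rx": 0, "ry": 0, "rz": 0, "x": -144, "y": -204, "z": 0, "grip": 58},
    {"rx": 0, "ry": 0, "rz": 0, "x": -144, "y": -204, "z": 0, "grip": 58}
  ]
}}

```text
time: 0.6
tcp_pos: [0.2289, 0.2949, 0.4041]
ee_rot: [-3.141, 0.0, 2.88]
wrist_force: [0.8, -0.3, 0.4]
gripper_width: 0.613
grasp_force: 0.0
```

Request:
{"name": "arm_command", "arguments": {
  "increments": [
    {"rx": 0, "ry": 0, "rz": 0, "x": -144, "y": -204, "z": 0, "grip": 58},
    {"rx": 0, "ry": 0, "rz": 0, "x": -144, "y": -204, "z": 0, "grip": 58},
    {"rx": 0, "ry": 0, "rz": 0, "x": -144, "y": -204, "z": 0, "grip": 58},
    {"rx": 0, "ry": 0, "rz": 0, "x": -144, "y": -204, "z": 0, "grip": 58},
    {"rx": 0, "ry": 0, "rz": 0, "x": -144, "y": -204, "z": 0, "grip": 58}
  ]
}}

```text
time: 1.1
tcp_pos: [0.3147, 0.0604, 0.4045]
ee_rot: [3.141, 0.001, 2.879]
wrist_force: [0.7, 0.6, -0.1]
gripper_width: 0.58
grasp_force: 0.0
```

Request:
{"name": "arm_command", "arguments": {
  "increments": [
    {"rx": 0, "ry": 0, "rz": 0, "x": -144, "y": -204, "z": 0, "grip": 58},
    {"rx": 0, "ry": 0, "rz": 0, "x": -144, "y": -204, "z": 0, "grip": 58},
    {"rx": 0, "ry": 0, "rz": 0, "x": -144, "y": -204, "z": 0, "grip": 58},
    {"rx": 0, "ry": 0, "rz": 0, "x": -144, "y": -204, "z": 0, "grip": 58},
    {"rx": 0, "ry": 0, "rz": 0, "x": -144, "y": -204, "z": 0, "grip": 58}
  ]
}}

```text
time: 1.6
tcp_pos: [0.401, -0.1743, 0.4043]
ee_rot: [3.141, -0.0, 2.878]
wrist_force: [0.3, 0.5, 0.4]
gripper_width: 0.577
grasp_force: 0.0
```

Request:
{"name": "arm_command", "arguments": {
  "increments": [
    {"rx": 0, "ry": 0, "rz": -0.1, "x": -133, "y": -187, "z": 0, "grip": 58},
    {"rx": 0, "ry": 0, "rz": -0.1, "x": -133, "y": -187, "z": 0, "grip": 58},
    {"rx": 0, "ry": 0, "rz": -0.1, "x": -133, "y": -187, "z": 0, "grip": 58},
    {"rx": 0, "ry": 0, "rz": -0.1, "x": -133, "y": -187, "z": 0, "grip": 58},
    {"rx": 0, "ry": 0, "rz": -0.1, "x": -133, "y": -187, "z": 0, "grip": 58}
  ]
}}

```text
time: 2.1
tcp_pos: [0.4813, -0.3905, 0.4027]
ee_rot: [3.141, -0.002, 2.977]
wrist_force: [0.2, -0.4, 0.2]
gripper_width: 0.582
grasp_force: 0.0
```

Request:
{"name": "arm_command", "arguments": {
  "increments": [
    {"rx": 0, "ry": 0, "rz": 0, "x": 0, "y": 0, "z": 60, "grip": 58},
    {"rx": 0, "ry": 0, "rz": 0, "x": 0, "y": 0, "z": 60, "grip": 58},
    {"rx": 0, "ry": 0, "rz": 0, "x": 0, "y": 0, "z": 60, "grip": 58}
  ]
}}

```text
time: 2.4
tcp_pos: [0.4804, -0.3865, 0.3407]
ee_rot: [3.137, -0.007, 2.979]
wrist_force: [-0.3, 0.3, -0.6]
gripper_width: 0.579
grasp_force: 0.0
```

Run:
```python
from h import *
import cv2
T=tool(); im=viewer.capture('wrist'); cv2.imwrite('pics/w1.png',im); np.save('T1.npy',T)
c=cam('wrist',T)
# green mask: outline of stub's top
hsv=cv2.cvtColor(im,cv2.COLOR_BGR2HSV)
m=cv2.inRange(hsv,(45,90,40),(80,255,255))
for k in cv2.findContours(m,0,1)[0]:
    if cv2.contourArea(k)>500: print(cv2.contourArea(k),cv2.minAreaRect(k))
print(T, 'exp stub pix',proj(c,[.4813,-.39,.032]))
```

```text
2561.0 ((314.0, 241.5), (71.0, 38.0), 90.0)
[[-0.98677929  0.16195722 -0.00604102  0.48036686]
 [ 0.16192053  0.98678471  0.00613739 -0.38653615]
 [ 0.00695518  0.00507809 -0.99996292  0.34072495]
 [ 0.          0.          0.          1.        ]] exp stub pix [315.43989856 243.55286278]
```

View pics/w1.png

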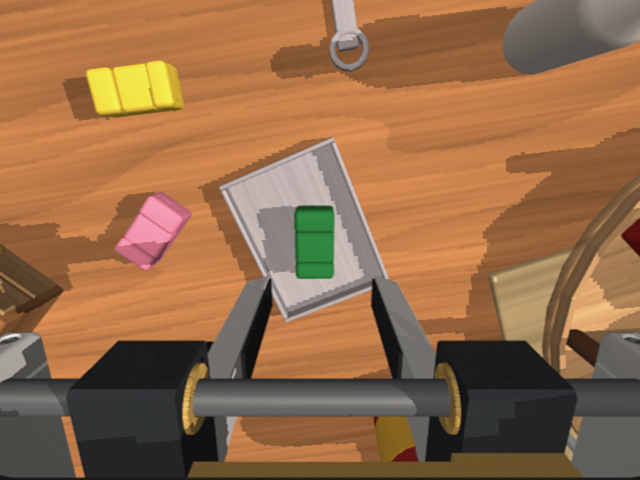

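The wrist view confirms the green stub in the tray at (314,241), lying along the fingers' free direction, within 2 mm of the estimate. The pink and yellow blocks lie apart. Going down.

Request:
{"name": "arm_command", "arguments": {
  "increments": [
    {"rx": 0, "ry": 0, "rz": 0, "x": 1, "y": 0, "z": 40, "grip": 58},
    {"rx": 0, "ry": 0, "rz": 0, "x": 1, "y": 0, "z": 80, "grip": 58},
    {"rx": 0, "ry": 0, "rz": 0, "x": 1, "y": 0, "z": 115, "grip": 58},
    {"rx": 0, "ry": 0, "rz": 0, "x": 1, "y": 0, "z": 135, "grip": 58},
    {"rx": 0, "ry": 0, "rz": 0, "x": 1, "y": 0, "z": 135, "grip": 58}
  ]
}}

```text
time: 2.95
tcp_pos: [0.48, -0.3866, 0.2094]
ee_rot: [3.142, -0.001, 2.98]
wrist_force: [-0.3, 0.1, 0.7]
gripper_width: 0.58
grasp_force: 0.0
```

Request:
{"name": "arm_command", "arguments": {
  "increments": [
    {"rx": 0, "ry": 0, "rz": 0, "x": 0, "y": 0, "z": 0, "grip": 20},
    {"rx": 0, "ry": 0, "rz": 0, "x": 0, "y": 0, "z": 0, "grip": 20},
    {"rx": 0, "ry": 0, "rz": 0, "x": 0, "y": 0, "z": 0, "grip": 20},
    {"rx": 0, "ry": 0, "rz": 0, "x": 0, "y": 0, "z": 0, "grip": 20},
    {"rx": 0, "ry": 0, "rz": 0, "x": 0, "y": 0, "z": 0, "grip": 20}
  ],
  "force": 15
}}

```text
time: 3.45
tcp_pos: [0.4805, -0.3878, 0.2126]
ee_rot: [-3.139, 0.004, 2.979]
wrist_force: [-1.1, -0.6, 6.1]
gripper_width: 0.364
grasp_force: 15.0
```

Request:
{"name": "arm_command", "arguments": {
  "increments": [
    {"rx": 0, "ry": 0, "rz": 0, "x": 0, "y": 0, "z": -30, "grip": 20},
    {"rx": 0, "ry": 0, "rz": 0, "x": 0, "y": 0, "z": -70, "grip": 20},
    {"rx": 0, "ry": 0, "rz": 0, "x": 0, "y": 0, "z": -120, "grip": 20},
    {"rx": 0, "ry": 0, "rz": 0, "x": 0, "y": 0, "z": -165, "grip": 20},
    {"rx": 0, "ry": 0, "rz": 0, "x": 0, "y": 0, "z": -200, "grip": 20}
  ]
}}

```text
time: 3.95
tcp_pos: [0.4797, -0.3867, 0.4133]
ee_rot: [-3.14, 0.003, 2.979]
wrist_force: [0.1, -0.7, -1.0]
gripper_width: 0.36
grasp_force: 15.0
```

Request:
{"name": "arm_command", "arguments": {
  "increments": [
    {"rx": 0, "ry": 0, "rz": 0, "x": 4, "y": 30, "z": 0, "grip": 20},
    {"rx": 0, "ry": 0, "rz": 0, "x": 10, "y": 70, "z": 0, "grip": 20},
    {"rx": 0, "ry": 0, "rz": 0, "x": 18, "y": 120, "z": 0, "grip": 20},
    {"rx": 0, "ry": 0, "rz": 0, "x": 25, "y": 168, "z": 0, "grip": 20},
    {"rx": 0, "ry": 0, "rz": 0, "x": 32, "y": 216, "z": 0, "grip": 20}
  ]
}}

```text
time: 4.45
tcp_pos: [0.4828, -0.1668, 0.4096]
ee_rot: [3.141, -0.0, 2.978]
wrist_force: [1.3, 1.1, -0.6]
gripper_width: 0.358
grasp_force: 15.0
```

Request:
{"name": "arm_command", "arguments": {
  "increments": [
    {"rx": 0, "ry": 0, "rz": 0, "x": 7, "y": 48, "z": 0, "grip": 20},
    {"rx": 0, "ry": 0, "rz": 0, "x": 14, "y": 96, "z": 0, "grip": 20},
    {"rx": 0, "ry": 0, "rz": 0, "x": 22, "y": 144, "z": 0, "grip": 20},
    {"rx": 0, "ry": 0, "rz": 0, "x": 29, "y": 192, "z": 0, "grip": 20},
    {"rx": 0, "ry": 0, "rz": 0, "x": 36, "y": 240, "z": 0, "grip": 20}
  ]
}}

```text
time: 4.95
tcp_pos: [0.4859, 0.0759, 0.4098]
ee_rot: [3.141, -0.0, 2.979]
wrist_force: [0.8, 0.7, -1.1]
gripper_width: 0.357
grasp_force: 15.0
```

Request:
{"name": "arm_command", "arguments": {
  "increments": [
    {"rx": 0, "ry": 0, "rz": 0.03, "x": 7, "y": 48, "z": 0, "grip": 20},
    {"rx": 0, "ry": 0, "rz": 0.06, "x": 14, "y": 96, "z": 0, "grip": 20},
    {"rx": 0, "ry": 0, "rz": 0.1, "x": 22, "y": 144, "z": 0, "grip": 20},
    {"rx": 0, "ry": 0, "rz": 0.13, "x": 29, "y": 192, "z": 0, "grip": 20},
    {"rx": 0, "ry": 0, "rz": 0.16, "x": 36, "y": 240, "z": 0, "grip": 20}
  ]
}}

```text
time: 5.45
tcp_pos: [0.4894, 0.3186, 0.4097]
ee_rot: [-3.142, -0.0, 2.818]
wrist_force: [0.4, -0.2, -0.7]
gripper_width: 0.362
grasp_force: 15.0
```

Request:
{"name": "arm_command", "arguments": {
  "increments": [
    {"rx": 0, "ry": 0, "rz": 0, "x": 12, "y": 40, "z": 20, "grip": 20},
    {"rx": 0, "ry": 0, "rz": 0, "x": 12, "y": 40, "z": 65, "grip": 20},
    {"rx": 0, "ry": 0, "rz": 0, "x": 12, "y": 40, "z": 110, "grip": 20},
    {"rx": 0, "ry": 0, "rz": 0, "x": 12, "y": 40, "z": 145, "grip": 20},
    {"rx": 0, "ry": 0, "rz": 0, "x": 12, "y": 40, "z": 165, "grip": 20}
  ]
}}

```text
time: 5.95
tcp_pos: [0.4899, 0.3579, 0.2401]
ee_rot: [-3.136, -0.005, 2.819]
wrist_force: [0.7, -0.0, -1.3]
gripper_width: 0.357
grasp_force: 15.0
```

Request:
{"name": "arm_command", "arguments": {
  "increments": [
    {"rx": 0, "ry": 0, "rz": 0, "x": 0, "y": 0, "z": 12, "grip": 20},
    {"rx": 0, "ry": 0, "rz": 0, "x": 0, "y": 0, "z": 22, "grip": 20},
    {"rx": 0, "ry": 0, "rz": 0, "x": 0, "y": 0, "z": 28, "grip": 20},
    {"rx": 0, "ry": 0, "rz": 0, "x": 0, "y": 0, "z": 31, "grip": 20},
    {"rx": 0, "ry": 0, "rz": 0, "x": 0, "y": 0, "z": 31, "grip": 20}
  ]
}}

```text
time: 6.45
tcp_pos: [0.4917, 0.3584, 0.2144]
ee_rot: [3.141, 0.001, 2.819]
wrist_force: [-0.6, -0.4, -1.4]
gripper_width: 0.36
grasp_force: 15.0
```

Request:
{"name": "arm_command", "arguments": {
  "increments": [
    {"rx": 0, "ry": 0, "rz": 0, "x": 0, "y": 0, "z": 3, "grip": 20},
    {"rx": 0, "ry": 0, "rz": 0, "x": 0, "y": 0, "z": 3, "grip": 45},
    {"rx": 0, "ry": 0, "rz": 0, "x": 0, "y": 0, "z": 3, "grip": 55},
    {"rx": 0, "ry": 0, "rz": 0, "x": 0, "y": 0, "z": 3, "grip": 55},
    {"rx": 0, "ry": 0, "rz": 0, "x": 0, "y": 0, "z": 3, "grip": 55}
  ]
}}

```text
time: 6.95
tcp_pos: [0.4915, 0.3584, 0.2108]
ee_rot: [3.141, 0.0, 2.819]
wrist_force: [0.7, 0.3, 0.6]
gripper_width: 0.549
grasp_force: 0.0
```

Request:
{"name": "arm_command", "arguments": {
  "increments": [
    {"rx": 0, "ry": 0, "rz": 0, "x": 0, "y": 0, "z": -30, "grip": 55},
    {"rx": 0, "ry": 0, "rz": 0, "x": 0, "y": 0, "z": -80, "grip": 55},
    {"rx": 0, "ry": 0, "rz": 0, "x": 0, "y": 0, "z": -120, "grip": 55},
    {"rx": 0, "ry": 0, "rz": 0, "x": 0, "y": 0, "z": -160, "grip": 55},
    {"rx": 0, "ry": 0, "rz": 0, "x": 0, "y": 0, "z": -190, "grip": 55}
  ]
}}

```text
time: 7.45
tcp_pos: [0.4913, 0.3583, 0.4042]
ee_rot: [3.139, 0.002, 2.819]
wrist_force: [0.2, -0.1, -0.6]
gripper_width: 0.548
grasp_force: 0.0
```

Run:
```python
from h import *
import cv2
T=tool(); im=viewer.capture('wrist'); cv2.imwrite('pics/w2.png',im)
print(T[:3,3]); goto(.605,-.172,.111,np.radians(9.2))
```

```text
[0.49128819 0.3582661  0.40420028]
shift [-274.8 -468.3  116.6] rotvec [0.014 0.002 1.088] reach 0.629
shift [-274.8 -468.3  116.6] rotvec [-0.003  0.015 -2.054] reach 0.629
```

View pics/w2.png

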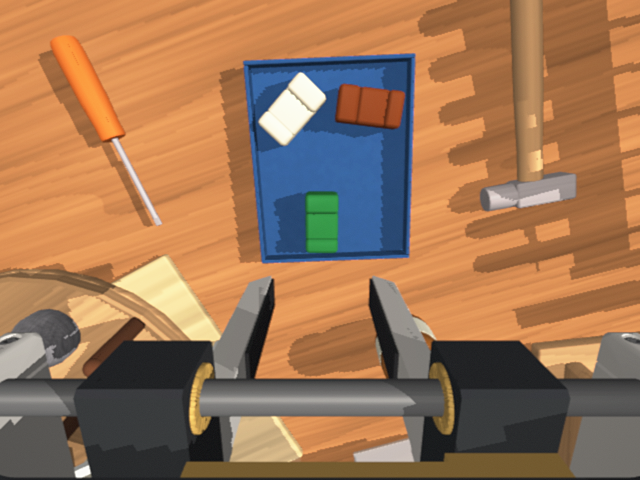

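The green stub lies flat in the pan at (322,222), in the free half, and the white and brown stubs are undisturbed. Next: the post at bearing -95°.

Request:
{"name": "arm_command", "arguments": {
  "increments": [
    {"rx": 0, "ry": 0, "rz": 0, "x": -20, "y": -34, "z": 0, "grip": 55},
    {"rx": 0, "ry": 0, "rz": 0, "x": -45, "y": -77, "z": 0, "grip": 55},
    {"rx": 0, "ry": 0, "rz": 0, "x": -70, "y": -119, "z": 0, "grip": 55},
    {"rx": 0, "ry": 0, "rz": 0, "x": -95, "y": -161, "z": 0, "grip": 55},
    {"rx": 0, "ry": 0, "rz": 0, "x": -119, "y": -203, "z": 0, "grip": 55}
  ]
}}

```text
time: 8.0
tcp_pos: [0.5399, 0.1263, 0.4003]
ee_rot: [3.142, 0.0, 2.819]
wrist_force: [0.7, -0.3, 0.0]
gripper_width: 0.548
grasp_force: 0.0
```

Request:
{"name": "arm_command", "arguments": {
  "increments": [
    {"rx": 0, "ry": 0, "rz": 0.14, "x": -25, "y": -42, "z": 0, "grip": 55},
    {"rx": 0, "ry": 0, "rz": 0.28, "x": -50, "y": -84, "z": 0, "grip": 55},
    {"rx": 0, "ry": 0, "rz": 0.42, "x": -75, "y": -126, "z": 0, "grip": 55},
    {"rx": 0, "ry": 0, "rz": 0.56, "x": -98, "y": -168, "z": 0, "grip": 55},
    {"rx": 0, "ry": 0, "rz": 0.7, "x": -119, "y": -203, "z": 0, "grip": 55}
  ]
}}

```text
time: 8.5
tcp_pos: [0.5883, -0.1047, 0.4001]
ee_rot: [-3.141, -0.0, 2.112]
wrist_force: [0.8, 1.2, -0.5]
gripper_width: 0.551
grasp_force: 0.0
```

Run:
```python
from h import *
goto(.605,-.172,.115,np.radians(9.2))
```

```text
shift [-66.3 -20.3 105.1] rotvec [-0.   -0.    0.38] reach 0.629
shift [-66.3 -20.3 105.1] rotvec [ 0.    -0.    -2.761] reach 0.629
```

Request:
{"name": "arm_command", "arguments": {
  "increments": [
    {"rx": 0, "ry": 0, "rz": 0.12, "x": -33, "y": -10, "z": 0, "grip": 55},
    {"rx": 0, "ry": 0, "rz": 0.25, "x": -66, "y": -20, "z": 20, "grip": 55},
    {"rx": 0, "ry": 0, "rz": 0.38, "x": -66, "y": -20, "z": 35, "grip": 55},
    {"rx": 0, "ry": 0, "rz": 0.38, "x": -66, "y": -20, "z": 35, "grip": 55},
    {"rx": 0, "ry": 0, "rz": 0.38, "x": -66, "y": -20, "z": 35, "grip": 55}
  ]
}}

```text
time: 9.0
tcp_pos: [0.6056, -0.1688, 0.3652]
ee_rot: [-3.141, -0.001, 1.742]
wrist_force: [0.5, -0.0, -0.1]
gripper_width: 0.552
grasp_force: 0.0
```

Run:
```python
from h import *
import cv2
T=tool(); im=viewer.capture('wrist'); c=cam('wrist',T); np.save('T3.npy',T)
print(T[:3,3]); goto(.605,-.172,.115,np.radians(9.2))
for P in([.605,-.172,.122],[.605,-.172,.064],[.454,-.0456,.122]): print(proj(c,P))
cv2.imwrite('pics/w3.png',im)
```

```text
[ 0.60560073 -0.16877334  0.36516095]
shift [-3.4 -1.4 71.3] rotvec [0.001 0.    0.01 ] reach 0.629
shift [-3.4 -1.4 71.3] rotvec [-0.000e+00  1.000e-03 -3.131e+00] reach 0.629
[321.76673711 269.96717675]
[321.75442543 244.97165939]
[91.64009676 15.14001108]
```

View pics/w3.png

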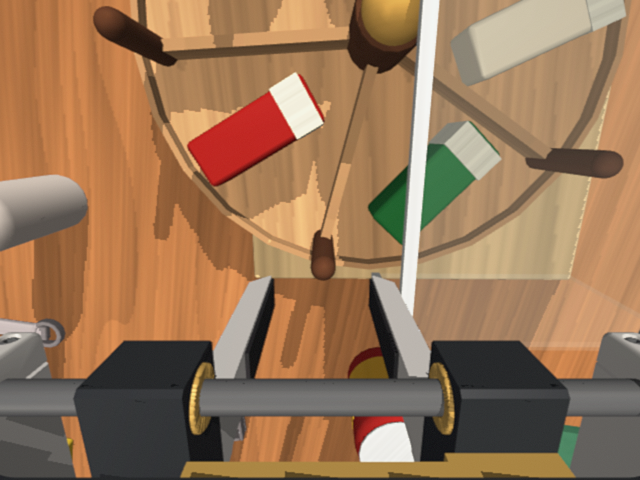

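Post top at (323,268), where I expected it, between the fingers. The hood strip lies at column ~410, clear of the right finger once it is narrowed. Going down and closing lightly.

Request:
{"name": "arm_command", "arguments": {
  "increments": [
    {"rx": 0, "ry": 0, "rz": 0.01, "x": -2, "y": -1, "z": 0, "grip": 42},
    {"rx": 0, "ry": 0, "rz": 0.01, "x": -2, "y": -1, "z": 10, "grip": 42},
    {"rx": 0, "ry": 0, "rz": 0.01, "x": -2, "y": -1, "z": 35, "grip": 42},
    {"rx": 0, "ry": 0, "rz": 0.01, "x": -2, "y": -1, "z": 60, "grip": 42},
    {"rx": 0, "ry": 0, "rz": 0.01, "x": -2, "y": -1, "z": 71, "grip": 42}
  ]
}}

```text
time: 9.55
tcp_pos: [0.6043, -0.1704, 0.2917]
ee_rot: [-3.138, -0.002, 1.73]
wrist_force: [0.2, 0.3, -0.6]
gripper_width: 0.422
grasp_force: 0.0
```

Request:
{"name": "arm_command", "arguments": {
  "increments": [
    {"rx": 0, "ry": 0, "rz": 0, "x": 0, "y": 0, "z": 0, "grip": 10},
    {"rx": 0, "ry": 0, "rz": 0, "x": 0, "y": 0, "z": 0, "grip": 10},
    {"rx": 0, "ry": 0, "rz": 0, "x": 0, "y": 0, "z": 0, "grip": 10},
    {"rx": 0, "ry": 0, "rz": 0, "x": 0, "y": 0, "z": 0, "grip": 10},
    {"rx": 0, "ry": 0, "rz": 0, "x": 0, "y": 0, "z": 0, "grip": 10}
  ],
  "force": 8
}}

```text
time: 10.05
tcp_pos: [0.6055, -0.1711, 0.2966]
ee_rot: [3.138, 0.001, 1.729]
wrist_force: [-0.0, 0.1, 3.1]
gripper_width: 0.189
grasp_force: 8.0
```

Run:
```python
from h import *
T=tool(); p=T[:2,3]; A=np.array([.6188,-.0076]); d=p-A
print(T[:3,3],np.hypot(*d),np.degrees(np.arctan2(d[1],d[0])),status.sense()['joints'])
a0=np.arctan2(d[1],d[0]); rr=np.hypot(*d); a1=np.radians(153.2-360)
for i in range(1,17):
    a=a0+(a1-a0)*i/16; q=A+rr*np.array([np.cos(a),np.sin(a)])
    print(i,(T[:2,:2].T@(q-p)*1000).round(0), q.round(3))
```

```text
[ 0.60546119 -0.17113089  0.29657658] 0.1640739940914277 -94.66315249660673 [-3.65654239e-01  3.02919495e-01  1.33327256e+00  4.73193219e-04
  1.50188440e+00 -5.23798018e-01]
1 [  6. -19.] [ 0.586 -0.168]
2 [ 14. -37.] [ 0.566 -0.163]
3 [ 25. -55.] [ 0.548 -0.155]
4 [ 37. -70.] [ 0.53  -0.146]
5 [ 51. -84.] [ 0.514 -0.134]
6 [ 67. -97.] [ 0.499 -0.12 ]
7 [  84. -107.] [ 0.487 -0.105]
8 [ 103. -115.] [ 0.476 -0.088]
9 [ 122. -121.] [ 0.467 -0.07 ]
10 [ 142. -124.] [ 0.461 -0.051]
11 [ 162. -125.] [ 0.456 -0.031]
12 [ 182. -124.] [ 0.455 -0.011]
13 [ 201. -120.] [0.456 0.009]
14 [ 220. -113.] [0.459 0.029]
15 [ 239. -105.] [0.464 0.048]
16 [256. -94.] [0.472 0.066]
```

Request:
{"name": "arm_command", "arguments": {
  "increments": [
    {"rx": 0, "ry": 0, "rz": 0, "x": 3, "y": -10, "z": 0, "grip": 10},
    {"rx": 0, "ry": 0, "rz": 0, "x": 6, "y": -19, "z": 0, "grip": 10},
    {"rx": 0, "ry": 0, "rz": 0, "x": 14, "y": -37, "z": 0, "grip": 10},
    {"rx": 0, "ry": 0, "rz": 0, "x": 25, "y": -55, "z": 0, "grip": 10},
    {"rx": 0, "ry": 0, "rz": 0, "x": 37, "y": -70, "z": 0, "grip": 10}
  ]
}}

```text
time: 10.55
tcp_pos: [0.5289, -0.1456, 0.296]
ee_rot: [3.139, 0.001, 1.728]
wrist_force: [1.8, 0.3, 6.0]
gripper_width: 0.187
grasp_force: 8.0
```

Request:
{"name": "arm_command", "arguments": {
  "increments": [
    {"rx": 0, "ry": 0, "rz": 0, "x": 14, "y": -14, "z": 0, "grip": 10},
    {"rx": 0, "ry": 0, "rz": 0, "x": 30, "y": -27, "z": 0, "grip": 10},
    {"rx": 0, "ry": 0, "rz": 0, "x": 47, "y": -37, "z": 0, "grip": 10},
    {"rx": 0, "ry": 0, "rz": 0, "x": 66, "y": -45, "z": 0, "grip": 10},
    {"rx": 0, "ry": 0, "rz": 0, "x": 85, "y": -51, "z": 0, "grip": 10}
  ]
}}

```text
time: 11.05
tcp_pos: [0.4657, -0.0691, 0.2957]
ee_rot: [3.137, 0.001, 1.728]
wrist_force: [7.2, 1.0, 1.5]
gripper_width: 0.187
grasp_force: 8.0
```

Run:
```python
from h import *
T=tool(); p=T[:2,3]; A=np.array([.6188,-.0076]); d=p-A
a0=np.arctan2(d[1],d[0]); rr=np.hypot(*d); a1=np.radians(153.2); s=status.sense()
print(T[:3,3],rr,np.degrees(a0),s['gripper_width'],s['wrist_force'])
a1=np.radians(153.2-360)
q=A+.164*np.array([np.cos(a1),np.sin(a1)]);print((T[:2,:2].T@(q-p)*1000).round(0))
```

```text
[ 0.46573959 -0.06911201  0.29571194] 0.1649582255219312 -158.10576158628018 0.1868741481634977 [7.23798464 0.96870742 1.54192297]
[133.  28.]
```

Request:
{"name": "arm_command", "arguments": {
  "increments": [
    {"rx": 0, "ry": 0, "rz": 0, "x": 20, "y": -2, "z": 0, "grip": 10},
    {"rx": 0, "ry": 0, "rz": 0, "x": 40, "y": -3, "z": 0, "grip": 10},
    {"rx": 0, "ry": 0, "rz": 0, "x": 60, "y": -2, "z": 0, "grip": 10},
    {"rx": 0, "ry": 0, "rz": 0, "x": 79, "y": 2, "z": 0, "grip": 10},
    {"rx": 0, "ry": 0, "rz": 0, "x": 98, "y": 9, "z": 0, "grip": 10}
  ]
}}

```text
time: 11.55
tcp_pos: [0.4612, 0.0281, 0.2957]
ee_rot: [3.13, 0.006, 1.728]
wrist_force: [14.6, -5.2, -6.0]
gripper_width: 0.186
grasp_force: 8.0
```

Request:
{"name": "arm_command", "arguments": {
  "increments": [
    {"rx": 0, "ry": 0, "rz": 0, "x": 18, "y": 8, "z": 0, "grip": 10},
    {"rx": 0, "ry": 0, "rz": 0, "x": 28, "y": 14, "z": 0, "grip": 10},
    {"rx": 0, "ry": 0, "rz": 0, "x": 35, "y": 19, "z": 0, "grip": 10},
    {"rx": 0, "ry": 0, "rz": 0, "x": 35, "y": 19, "z": 0, "grip": 10},
    {"rx": 0, "ry": 0, "rz": 0, "x": 35, "y": 19, "z": 0, "grip": 10}
  ]
}}

```text
time: 12.05
tcp_pos: [0.476, 0.0637, 0.2957]
ee_rot: [3.127, 0.011, 1.727]
wrist_force: [15.8, -8.6, -5.7]
gripper_width: 0.18
grasp_force: 9.1
```

Run:
```python
from h import *
import cv2
T=tool(); p=T[:2,3]; A=np.array([.6188,-.0076]); d=p-A
a0=np.arctan2(d[1],d[0]); s=status.sense()
print(T[:3,3],np.hypot(*d),np.degrees(a0),s['gripper_width'],s['wrist_force'])
q=A+.1645*np.array([np.cos(np.radians(153.2)),np.sin(np.radians(153.2))]);print((T[:2,:2].T@(q-p)*1000).round(1))
t=viewer.capture('top'); cv2.imwrite('pics/top1.png',t)
cv2.imwrite("pics/c2.png",cv2.resize(t[130:330,255:515],None,fx=3,fy=3,interpolation=cv2.INTER_CUBIC))
```

```text
[0.47595379 0.0636786  0.29573853] 0.15964234707821767 153.48133744100846 0.17953246415034563 [15.81282961 -8.64255935 -5.66171918]
[ 3.5 -3.5]
```

Request:
{"name": "arm_command", "arguments": {
  "increments": [
    {"rx": 0, "ry": 0, "rz": 0, "x": 0, "y": 0, "z": 0, "grip": 45},
    {"rx": 0, "ry": 0, "rz": 0, "x": 0, "y": 0, "z": 0, "grip": 45},
    {"rx": 0, "ry": 0, "rz": 0, "x": 0, "y": 0, "z": -10, "grip": 45},
    {"rx": 0, "ry": 0, "rz": 0, "x": 0, "y": 0, "z": -45, "grip": 45},
    {"rx": 0, "ry": 0, "rz": 0, "x": 0, "y": 0, "z": -90, "grip": 60}
  ]
}}

```text
time: 12.6
tcp_pos: [0.4714, 0.0659, 0.3828]
ee_rot: [-3.133, -0.001, 1.729]
wrist_force: [1.0, 0.8, -0.2]
gripper_width: 0.503
grasp_force: 0.0
```

Request:
{"name": "arm_command", "arguments": {
  "increments": [
    {"rx": 0, "ry": 0, "rz": 0, "x": -30, "y": 20, "z": -20, "grip": 62},
    {"rx": 0, "ry": 0, "rz": 0, "x": -60, "y": 35, "z": -40, "grip": 62},
    {"rx": 0, "ry": 0, "rz": 0, "x": -80, "y": 45, "z": -60, "grip": 62},
    {"rx": 0, "ry": 0, "rz": 0, "x": -80, "y": 45, "z": -60, "grip": 62},
    {"rx": 0, "ry": 0, "rz": 0, "x": -80, "y": 45, "z": -60, "grip": 62}
  ]
}}

```text
time: 13.1
tcp_pos: [0.5294, -0.0058, 0.4442]
ee_rot: [-3.14, -0.001, 1.728]
wrist_force: [0.1, -0.5, -1.3]
gripper_width: 0.621
grasp_force: 0.0
```

Run:
```python
from h import *
import cv2
T=tool(); im=viewer.capture('wrist'); cv2.imwrite('pics/w4.png',cv2.resize(im,(800,600))); np.save('T4.npy',T); print(T)
```

```text
[[-1.56751019e-01  9.87636470e-01 -1.82265691e-03  5.29374633e-01]
 [ 9.87637516e-01  1.56752744e-01  8.44697414e-04 -5.83283722e-03]
 [ 1.11996044e-03 -1.66771716e-03 -9.99997982e-01  4.44210927e-01]
 [ 0.00000000e+00  0.00000000e+00  0.00000000e+00  1.00000000e+00]]
```

View pics/w4.png

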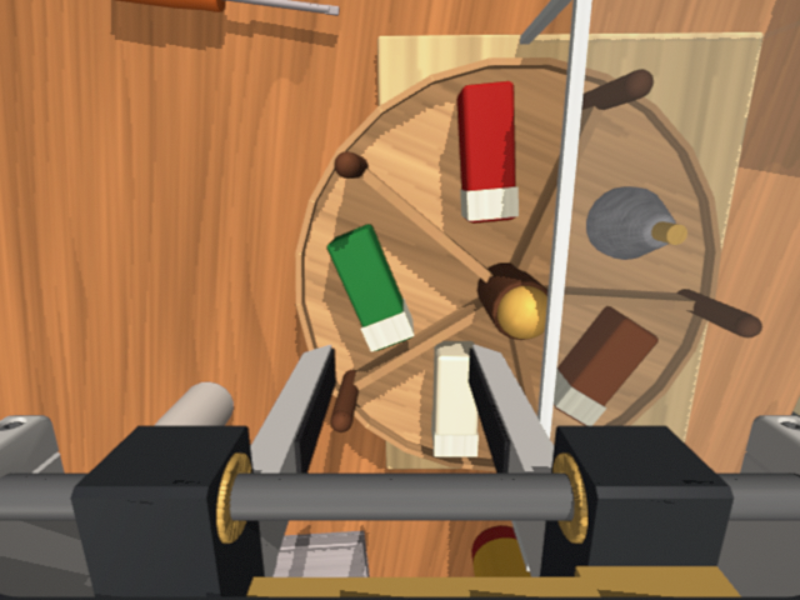

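Wheel seen from above: the green bar is at (369,286) in the open front, posts at (349,165) and (343,415), hub knob (522,314), and the hood strip runs from (575,0) to (543,425). Computing the residual angle.

Run:
```python
from h import *
from scipy.optimize import least_squares
np.set_printoptions(precision=4,suppress=True)
c=cam('wrist',np.load('T4.npy'))
C=lambda x,y,z:pix(c,x*.8,y*.8,z)
px=[(640,83),(349,165),(343,416),(746,325)]; P=np.array([C(*p,.118) for p in px])[:,:2]; k=np.array([0,1,2,4])
f=lambda q:(P-q[:2]-.165*np.c_[np.cos(q[2]+k*2*np.pi/5),np.sin(q[2]+k*2*np.pi/5)]).ravel()
s=least_squares(f,[.62,0,1.2]);print('axis',s.x[:2],'comp mid',np.degrees(s.x[2])+108,s.fun*1000)
print('hub',C(522,314,.128))
a,b=C(575,0,.14),C(543,425,.14); d=a-b; print('hood',a,b,'front bearing',np.degrees(np.arctan2(d[1],d[0]))+90)
print('base left edge', [C(379,38,.012),C(388,468,.012)])
print('bar',C(370,285,.076),'ends',C(350,233,.076),C(392,335,.076))
q=np.array([C(329,240,.076),C(370,225,.076),C(411,330,.076),C(370,344,.076)]);print(q.mean(0),np.linalg.norm(np.diff(q,axis=0),axis=1))
goto(*q.mean(0)[:2],.06,0)
```

```text
axis [ 0.6193 -0.0071] comp mid 185.46099691616092 [-0.8199 -2.2517  2.5226 -2.6143  2.5991  4.7313 -4.3018  0.1347]
hub [ 0.613 -0.006  0.128]
hood [0.5958 0.1812 0.14  ] [ 0.6435 -0.0827  0.14  ] front bearing 190.24586513087007
base left edge [array([0.4794, 0.1775, 0.012 ]), array([ 0.5482, -0.2315,  0.012 ])]
bar [ 0.5031 -0.0154  0.076 ] ends [0.4819 0.0237 0.076 ] [ 0.5272 -0.0551  0.076 ]
[ 0.5038 -0.0166  0.076 ] [0.0345 0.0926 0.0366]
shift [ -7.4 -26.3 203.6] rotvec [-0.003 -0.001  0.158] reach 0.504
shift [ -7.4 -26.3 203.6] rotvec [ 0.002 -0.004 -2.983] reach 0.504
```

Run:
```python
from h import *
np.set_printoptions(precision=4,suppress=True)
c=cam('wrist',np.load('T4.npy'))
C=lambda x,y,z:pix(c,x*.8,y*.8,z)
for a,b in(((365,175),(488,273)),((362,383),(478,308)),((575,292),(680,294))):
    p,q=C(*a,.064),C(*b,.064); d=p-q; print('div',p,q,np.degrees(np.arctan2(d[1],d[0]))%360)
print([C(*p,.118) for p in [(640,83),(349,165),(343,416),(746,325)]])
R=Ro.from_euler('xyz',[3.127,.011,1.727]).as_matrix(); g=np.array([.476,.0637,.2957])+R@[0,0,.18];print('held',g)
d=g[:2]-[.619,-.0076];print(np.hypot(*d),np.degrees(np.arctan2(d[1],d[0])))
import cv2
t=viewer.capture('top'); cv2.imwrite("pics/c3.png",cv2.resize(t[130:330,255:455],None,fx=3,fy=3,interpolation=cv2.INTER_CUBIC))
```

```text
div [0.4867 0.0686 0.064 ] [0.598 0.007 0.064] 151.0498464726862
div [ 0.508  -0.1089  0.064 ] [ 0.596 -0.024  0.064] 223.9710500725889
div [0.6735 0.0025 0.064 ] [0.761  0.0147 0.064 ] 187.9076811715422
[array([0.6543, 0.1517, 0.118 ]), array([0.4797, 0.0741, 0.118 ]), array([ 0.4983, -0.1116,  0.118 ]), array([0.7793, 0.0087, 0.118 ])]
held [0.4789 0.0622 0.1157]
0.15650162949527524 153.5317875385462
```

View pics/c3.png

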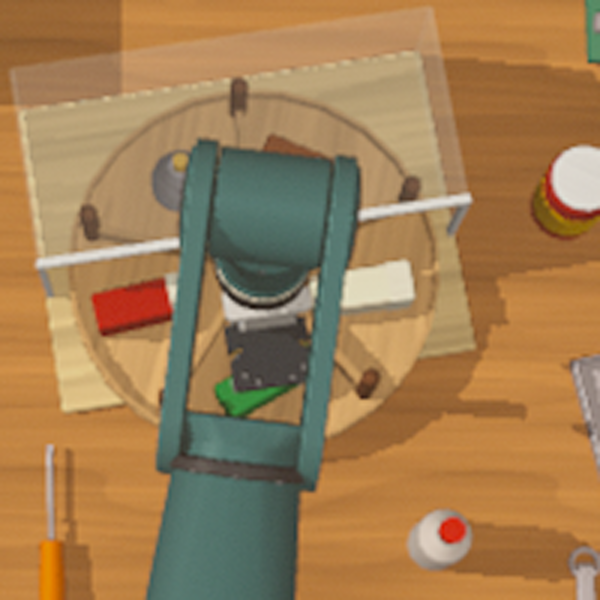

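Run:
```python
from h import *
from scipy.optimize import least_squares
c=cam('top')
C=lambda x,y,z:pix(c,(x+.5)/3-.5+255,(y+.5)/3-.5+130,z)
P=np.array([C(*p,.12) for p in[(90,209),(238,84),(411,181),(371,374)]])[:,:2]
f=lambda q:(P-q[:2]-.165*np.c_[np.cos(q[2]-np.arange(4)*2*np.pi/5),np.sin(q[2]-np.arange(4)*2*np.pi/5)]).ravel()
s=least_squares(f,[.62,0,1.2]);print(s.x,s.fun*1000,'mid',np.degrees(s.x[2])+108)
```

```text
[ 0.6202394  -0.00750477  1.35810783] [ 0.90430006 -2.41818069 -1.23685929  0.79931902  0.03500642  1.26190408
  0.29755281  0.35695758] mid 185.81384655163896
```

The top view agrees with the wrist dividers: the compartment middle is at 185.8° against a front bearing of about 189.3°. I'll regrip the same post along the tangent and turn it back by about 3.5° (10 mm).

Run:
```python
from h import *
goto(.4785,.075,.115,np.radians(60)); print(tool()[:3,3])
```

```text
shift [ 86.9 -36.9 148.5] rotvec [-0.002 -0.003 -0.888] reach 0.484
shift [ 86.9 -36.9 148.5] rotvec [-0.003  0.003  2.253] reach 0.484
[ 0.52914184 -0.00507936  0.443239  ]
```

Request:
{"name": "arm_command", "arguments": {
  "increments": [
    {"rx": 0, "ry": 0, "rz": -0.14, "x": 40, "y": -17, "z": 10, "grip": 50},
    {"rx": 0, "ry": 0, "rz": -0.28, "x": 70, "y": -30, "z": 30, "grip": 50},
    {"rx": 0, "ry": 0, "rz": -0.42, "x": 87, "y": -37, "z": 50, "grip": 50},
    {"rx": 0, "ry": 0, "rz": -0.56, "x": 87, "y": -37, "z": 65, "grip": 50},
    {"rx": 0, "ry": 0, "rz": -0.7, "x": 87, "y": -37, "z": 75, "grip": 50}
  ]
}}

```text
time: 13.7
tcp_pos: [0.4779, 0.0759, 0.367]
ee_rot: [-3.139, -0.003, 2.438]
wrist_force: [-0.6, 0.3, -0.6]
gripper_width: 0.501
grasp_force: 0.0
```

Request:
{"name": "arm_command", "arguments": {
  "increments": [
    {"rx": 0, "ry": 0, "rz": -0.1, "x": 0, "y": 0, "z": 0, "grip": 50},
    {"rx": 0, "ry": 0, "rz": -0.19, "x": 0, "y": 0, "z": 20, "grip": 50},
    {"rx": 0, "ry": 0, "rz": -0.19, "x": 0, "y": 0, "z": 50, "grip": 50},
    {"rx": 0, "ry": 0, "rz": -0.19, "x": 0, "y": 0, "z": 73, "grip": 50},
    {"rx": 0, "ry": 0, "rz": -0.19, "x": 0, "y": 0, "z": 73, "grip": 50}
  ]
}}

```text
time: 14.2
tcp_pos: [0.4772, 0.075, 0.2918]
ee_rot: [-3.136, -0.009, 2.62]
wrist_force: [0.2, 0.8, -0.4]
gripper_width: 0.501
grasp_force: 0.0
```

Run:
```python
from h import *
goto(.4785,.075,.115,np.radians(60)); print(status.sense()['wrist_force'])
```

```text
shift [-1.1  0.6 -3.2] rotvec [-0.005 -0.009  0.002] reach 0.484
shift [-1.1  0.6 -3.2] rotvec [ 0.014 -0.008 -3.139] reach 0.484
[ 0.15686632  0.78418655 -0.41280448]
```

Request:
{"name": "arm_command", "arguments": {
  "increments": [
    {"rx": 0, "ry": 0, "rz": 0, "x": 0, "y": 0, "z": -2, "grip": 10},
    {"rx": 0, "ry": 0, "rz": 0, "x": 0, "y": 0, "z": -2, "grip": 10},
    {"rx": 0, "ry": 0, "rz": 0, "x": 0, "y": 0, "z": -2, "grip": 10},
    {"rx": 0, "ry": 0, "rz": 0, "x": 0, "y": 0, "z": -2, "grip": 10},
    {"rx": 0, "ry": 0, "rz": 0, "x": 0, "y": 0, "z": -2, "grip": 10}
  ],
  "force": 8
}}

```text
time: 14.7
tcp_pos: [0.4801, 0.0742, 0.3]
ee_rot: [3.14, 0.002, 2.619]
wrist_force: [0.1, 0.5, 3.7]
gripper_width: 0.185
grasp_force: 8.0
```

Request:
{"name": "arm_command", "arguments": {
  "increments": [
    {"rx": 0, "ry": 0, "rz": 0, "x": 0, "y": -3, "z": 0, "grip": 10},
    {"rx": 0, "ry": 0, "rz": 0, "x": 0, "y": -7, "z": 0, "grip": 10},
    {"rx": 0, "ry": 0, "rz": 0, "x": 0, "y": -10, "z": 0, "grip": 10},
    {"rx": 0, "ry": 0, "rz": 0, "x": 0, "y": -10, "z": 0, "grip": 10},
    {"rx": 0, "ry": 0, "rz": 0, "x": 0, "y": -10, "z": 0, "grip": 10}
  ]
}}

```text
time: 15.2
tcp_pos: [0.4749, 0.0652, 0.2999]
ee_rot: [3.141, 0.002, 2.619]
wrist_force: [-1.4, 0.3, 6.2]
gripper_width: 0.185
grasp_force: 8.0
```

Request:
{"name": "arm_command", "arguments": {
  "increments": [
    {"rx": 0, "ry": 0, "rz": 0, "x": 0, "y": 0, "z": 0, "grip": 45},
    {"rx": 0, "ry": 0, "rz": 0, "x": 0, "y": 0, "z": 0, "grip": 45},
    {"rx": 0, "ry": 0, "rz": 0, "x": 0, "y": 0, "z": -10, "grip": 45},
    {"rx": 0, "ry": 0, "rz": 0, "x": 0, "y": 0, "z": -40, "grip": 60},
    {"rx": 0, "ry": 0, "rz": 0, "x": 0, "y": 0, "z": -80, "grip": 65}
  ]
}}

```text
time: 15.7
tcp_pos: [0.4743, 0.0655, 0.3774]
ee_rot: [-3.138, -0.005, 2.619]
wrist_force: [0.5, -0.5, 0.9]
gripper_width: 0.578
grasp_force: 0.0
```

Run:
```python
from h import *
goto(.505,-.025,.22,np.radians(33.4))
```

```text
shift [-71.7 -63.2 -22.7] rotvec [-0.004 -0.004  0.465] reach 0.506
shift [-71.7 -63.2 -22.7] rotvec [ 0.006 -0.006 -2.677] reach 0.506
```

Request:
{"name": "arm_command", "arguments": {
  "increments": [
    {"rx": 0, "ry": 0, "rz": 0.12, "x": -30, "y": -26, "z": -10, "grip": 65},
    {"rx": 0, "ry": 0, "rz": 0.25, "x": -60, "y": -53, "z": -23, "grip": 65},
    {"rx": 0, "ry": 0, "rz": 0.38, "x": -72, "y": -63, "z": -23, "grip": 65},
    {"rx": 0, "ry": 0, "rz": 0.47, "x": -72, "y": -63, "z": -23, "grip": 65},
    {"rx": 0, "ry": 0, "rz": 0.47, "x": -72, "y": -63, "z": -23, "grip": 65}
  ]
}}

```text
time: 16.2
tcp_pos: [0.5059, -0.0256, 0.4019]
ee_rot: [-3.141, -0.0, 2.148]
wrist_force: [0.1, -0.8, -0.8]
gripper_width: 0.651
grasp_force: 0.0
```

Run:
```python
from h import *
import cv2
T=tool(); im=viewer.capture('wrist'); t=viewer.capture('top'); np.save('T5.npy',T); print(T)
cv2.imwrite('pics/w5.png',np.hstack([cv2.resize(im,(400,300)),cv2.resize(t[130:280,255:455],(400,300),interpolation=cv2.INTER_CUBIC)]) if 0 else cv2.resize(im,(800,600)))
cv2.imwrite('pics/t5.png',t)
```

```text
[[-5.45436100e-01  8.38152365e-01 -2.69875091e-04  5.05869663e-01]
 [ 8.38152367e-01  5.45436147e-01  1.41732139e-04 -2.56267957e-02]
 [ 2.65992757e-04 -1.48890621e-04 -9.99999954e-01  4.01883850e-01]
 [ 0.00000000e+00  0.00000000e+00  0.00000000e+00  1.00000000e+00]]
```

View pics/w5.png

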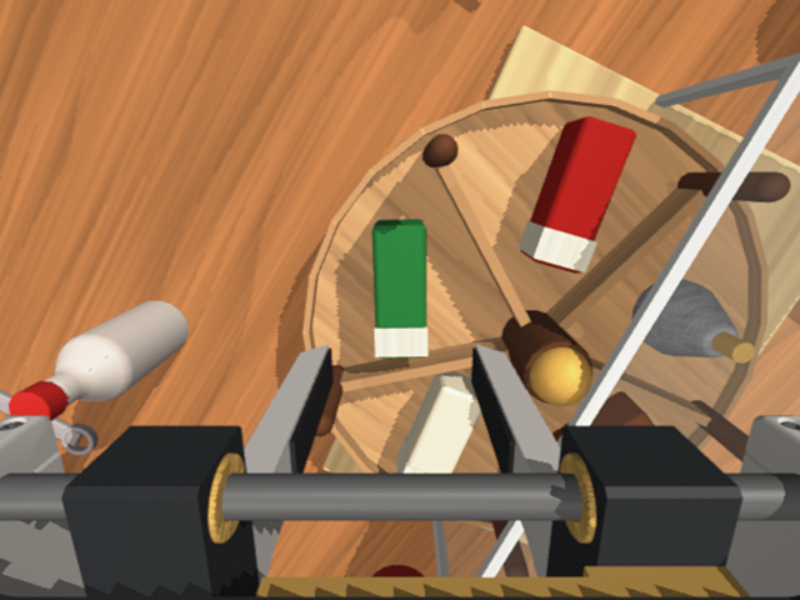

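Bar's top face is centred near (400,288), aligned with the fingers. Posts (441,150) and about (333,385); strip edge (795,80) to (576,424). Checking bearings.

Run:
```python
from h import *
np.set_printoptions(precision=4,suppress=True)
c=cam('wrist',np.load('T5.npy'))
C=lambda x,y,z:pix(c,x*.8,y*.8,z)
for a,b in(((443,172),(521,320)),((345,379),(500,352))):
    p,q=C(*a,.064),C(*b,.064); d=p-q; print('div',p,q,np.degrees(np.arctan2(d[1],d[0]))%360)
d=C(795,80,.14)-C(576,424,.14);print('front',np.degrees(np.arctan2(d[1],d[0]))+90)
print('post',C(441,150,.12))
b=C(400,288,.076);print('bar',b,np.linalg.norm(C(400,222,.076)-C(401,354,.076)),np.linalg.norm(C(373,288,.076)-C(427,288,.076)))
goto(b[0],b[1],.062,np.radians(33))
```

```text
div [0.484  0.0585 0.064 ] [0.5942 0.0022 0.064 ] 152.92664908662144
div [ 0.508  -0.1121  0.064 ] [ 0.5964 -0.0274  0.064 ] 223.79225805031413
front 188.65017335051226
post [0.4722 0.0648 0.12  ]
bar [ 0.5024 -0.0241  0.076 ] 0.09711762762867099 0.038416060641918284
shift [  2.5  -2.3 159.7] rotvec [-0.    -0.     0.004] reach 0.503
shift [  2.5  -2.3 159.7] rotvec [ 0.    -0.    -3.138] reach 0.503
```

Request:
{"name": "arm_command", "arguments": {
  "increments": [
    {"rx": 0, "ry": 0, "rz": 0, "x": 2, "y": -2, "z": 40, "grip": 65},
    {"rx": 0, "ry": 0, "rz": 0, "x": 2, "y": -2, "z": 80, "grip": 65},
    {"rx": 0, "ry": 0, "rz": 0, "x": 2, "y": -2, "z": 120, "grip": 65},
    {"rx": 0, "ry": 0, "rz": 0, "x": 2, "y": -2, "z": 150, "grip": 65},
    {"rx": 0, "ry": 0, "rz": 0, "x": 2, "y": -2, "z": 160, "grip": 65}
  ]
}}

```text
time: 16.8
tcp_pos: [0.5014, -0.0235, 0.2378]
ee_rot: [-3.136, -0.005, 2.151]
wrist_force: [0.0, -0.4, -0.3]
gripper_width: 0.653
grasp_force: 0.0
```

Request:
{"name": "arm_command", "arguments": {
  "increments": [
    {"rx": 0, "ry": 0, "rz": 0, "x": 0, "y": 0, "z": 0, "grip": 25},
    {"rx": 0, "ry": 0, "rz": 0, "x": 0, "y": 0, "z": 0, "grip": 25},
    {"rx": 0, "ry": 0, "rz": 0, "x": 0, "y": 0, "z": 0, "grip": 25},
    {"rx": 0, "ry": 0, "rz": 0, "x": 0, "y": 0, "z": 0, "grip": 25},
    {"rx": 0, "ry": 0, "rz": 0, "x": 0, "y": 0, "z": 0, "grip": 25}
  ],
  "force": 20
}}

```text
time: 17.3
tcp_pos: [0.5037, -0.0245, 0.244]
ee_rot: [3.139, 0.003, 2.149]
wrist_force: [-0.8, 0.6, 6.8]
gripper_width: 0.401
grasp_force: 20.0
```

Request:
{"name": "arm_command", "arguments": {
  "increments": [
    {"rx": 0, "ry": 0, "rz": 0, "x": 0, "y": 0, "z": -20, "grip": 25},
    {"rx": 0, "ry": 0, "rz": 0, "x": 0, "y": 0, "z": -60, "grip": 25},
    {"rx": 0, "ry": 0, "rz": 0, "x": 0, "y": 0, "z": -105, "grip": 25},
    {"rx": 0, "ry": 0, "rz": 0, "x": 0, "y": 0, "z": -150, "grip": 25},
    {"rx": 0, "ry": 0, "rz": 0, "x": 0, "y": 0, "z": -175, "grip": 25}
  ]
}}

```text
time: 17.8
tcp_pos: [0.503, -0.0243, 0.4211]
ee_rot: [3.137, 0.004, 2.149]
wrist_force: [0.8, -0.7, -1.6]
gripper_width: 0.399
grasp_force: 20.0
```

Run:
```python
from h import *
c=cam('wrist',np.load('T1.npy')) # tray rim corners read in w1
t=np.array([pix(c,u,v,.018) for u,v in[(221,187),(333,139),(386,278),(287,320)]]);print(t.round(4),t.mean(0))
d=t[3]-t[0];e=t[2]-t[1];print(np.degrees(np.arctan2(d[1],d[0])),np.degrees(np.arctan2(e[1],e[0])),np.linalg.norm(d),np.linalg.norm(e))
goto(.4753,-.3963,.03,np.radians(103.5)); print(tool()[:3,3])
```

```text
[[ 0.423  -0.4627  0.018 ]
 [ 0.3996 -0.3628  0.018 ]
 [ 0.5284 -0.3337  0.018 ]
 [ 0.5553 -0.431   0.018 ]] [ 0.47656716 -0.39754388  0.018     ]
13.484694089950844 12.746476811833647 0.1361212571009152 0.13200063113052168
shift [-295.6 -227.5  211.2] rotvec [ 0.002  0.007 -1.228] reach 0.619
shift [-295.6 -227.5  211.2] rotvec [ 0.007 -0.002  1.913] reach 0.619
[ 0.50297962 -0.02431887  0.42112653]
```

Request:
{"name": "arm_command", "arguments": {
  "increments": [
    {"rx": 0, "ry": 0, "rz": 0.14, "x": -20, "y": -15, "z": 0, "grip": 25},
    {"rx": 0, "ry": 0, "rz": 0.28, "x": -50, "y": -38, "z": 0, "grip": 25},
    {"rx": 0, "ry": 0, "rz": 0.42, "x": -85, "y": -65, "z": 0, "grip": 25},
    {"rx": 0, "ry": 0, "rz": 0.56, "x": -120, "y": -92, "z": 0, "grip": 25},
    {"rx": 0, "ry": 0, "rz": 0.7, "x": -155, "y": -119, "z": 0, "grip": 25}
  ]
}}

```text
time: 18.3
tcp_pos: [0.4876, -0.2206, 0.4164]
ee_rot: [3.142, -0.0, 1.443]
wrist_force: [1.0, -0.5, -1.8]
gripper_width: 0.405
grasp_force: 20.0
```

Run:
```python
from h import *
goto(.476,-.397,.03,np.radians(103.3)); print(tool()[:3,3])
```

```text
shift [-176.5   10.9  206.3] rotvec [ 1.00e-03 -0.00e+00 -1.93e+00] reach 0.62
shift [-176.5   10.9  206.3] rotvec [-0.    -0.     1.211] reach 0.62
[ 0.48755097 -0.22063269  0.41639731]
```

Request:
{"name": "arm_command", "arguments": {
  "increments": [
    {"rx": 0, "ry": 0, "rz": 0.14, "x": -40, "y": 2, "z": 0, "grip": 25},
    {"rx": 0, "ry": 0, "rz": 0.28, "x": -80, "y": 5, "z": 0, "grip": 25},
    {"rx": 0, "ry": 0, "rz": 0.42, "x": -120, "y": 8, "z": 0, "grip": 25},
    {"rx": 0, "ry": 0, "rz": 0.56, "x": -155, "y": 10, "z": 0, "grip": 25},
    {"rx": 0, "ry": 0, "rz": 0.7, "x": -176, "y": 11, "z": 0, "grip": 25}
  ]
}}

```text
time: 18.8
tcp_pos: [0.4768, -0.3979, 0.4155]
ee_rot: [-3.14, 0.0, 0.741]
wrist_force: [0.0, -1.0, -1.6]
gripper_width: 0.4
grasp_force: 19.9
```

Request:
{"name": "arm_command", "arguments": {
  "increments": [
    {"rx": 0, "ry": 0, "rz": 0.14, "x": 0, "y": 0, "z": 10, "grip": 25},
    {"rx": 0, "ry": 0, "rz": 0.28, "x": 0, "y": 0, "z": 40, "grip": 25},
    {"rx": 0, "ry": 0, "rz": 0.42, "x": 0, "y": 0, "z": 70, "grip": 25},
    {"rx": 0, "ry": 0, "rz": 0.51, "x": 0, "y": 0, "z": 95, "grip": 25},
    {"rx": 0, "ry": 0, "rz": 0.51, "x": 0, "y": 0, "z": 110, "grip": 25}
  ]
}}

```text
time: 19.3
tcp_pos: [0.477, -0.3948, 0.3032]
ee_rot: [-3.137, 0.002, 0.239]
wrist_force: [0.6, 0.6, -2.5]
gripper_width: 0.405
grasp_force: 20.0
```

Run:
```python
from h import *
goto(.476,-.397,.034,np.radians(103.3)); print(status.sense())
```

```text
shift [-1.3  2.3 89.2] rotvec [-0.004 -0.007 -3.135] reach 0.62
shift [-1.3  2.3 89.2] rotvec [-0.004  0.002  0.007] reach 0.62
{'time': 19.3, 'joints': array([-7.83000181e-01,  2.80309709e-01,  1.34833540e+00,  2.46113162e-04,
        1.51795709e+00,  5.48874258e-01]), 'joint_vel': array([ 0.00052302,  0.06476043,  0.17018934, -0.00122899, -0.2729626 ,
       -0.06650868]), 'tau': array([-3.43501742e-02, -4.36564708e+01, -3.13723719e+01,  6.39441982e-02,
        9.15668230e-02,  4.21602996e-01]), 'tcp_pos': array([ 0.4769991 , -0.39481116,  0.3032141 ]), 'ee_rot': array([-3.13719074e+00,  2.40400063e-03,  2.38913564e-01]), 'wrist_force': array([ 0.64517048,  0.62915496, -2.54576747]), 'wrist_torque': array([-0.01647194,  0.0914379 ,  0.00346708]), 'grasp_force': 19.956640005111694, 'gripper_width': 0.40514920860401105}
```

Request:
{"name": "arm_command", "arguments": {
  "increments": [
    {"rx": 0, "ry": 0, "rz": 0, "x": -1, "y": 0, "z": 25, "grip": 25},
    {"rx": 0, "ry": 0, "rz": 0, "x": -1, "y": 0, "z": 50, "grip": 25},
    {"rx": 0, "ry": 0, "rz": 0, "x": -1, "y": 0, "z": 68, "grip": 25},
    {"rx": 0, "ry": 0, "rz": 0, "x": -1, "y": 0, "z": 78, "grip": 25},
    {"rx": 0, "ry": 0, "rz": 0, "x": -1, "y": 0, "z": 78, "grip": 25}
  ]
}}

```text
time: 19.8
tcp_pos: [0.4763, -0.3951, 0.227]
ee_rot: [-3.139, 0.002, 0.24]
wrist_force: [0.0, -0.4, -2.6]
gripper_width: 0.401
grasp_force: 20.0
```

Request:
{"name": "arm_command", "arguments": {
  "increments": [
    {"rx": 0, "ry": 0, "rz": 0, "x": 0, "y": 0, "z": 2, "grip": 25},
    {"rx": 0, "ry": 0, "rz": 0, "x": 0, "y": 0, "z": 4, "grip": 25},
    {"rx": 0, "ry": 0, "rz": 0, "x": 0, "y": 0, "z": 6, "grip": 25},
    {"rx": 0, "ry": 0, "rz": 0, "x": 0, "y": 0, "z": 7, "grip": 25},
    {"rx": 0, "ry": 0, "rz": 0, "x": 0, "y": 0, "z": 7, "grip": 25}
  ]
}}

```text
time: 20.3
tcp_pos: [0.4766, -0.3954, 0.2218]
ee_rot: [3.141, -0.0, 0.239]
wrist_force: [-0.3, 0.4, -1.4]
gripper_width: 0.401
grasp_force: 20.0
```

Request:
{"name": "arm_command", "arguments": {
  "increments": [
    {"rx": 0, "ry": 0, "rz": 0, "x": 0, "y": 0, "z": 2, "grip": 25},
    {"rx": 0, "ry": 0, "rz": 0, "x": 0, "y": 0, "z": 4, "grip": 25},
    {"rx": 0, "ry": 0, "rz": 0, "x": 0, "y": 0, "z": 6, "grip": 25},
    {"rx": 0, "ry": 0, "rz": 0, "x": 0, "y": 0, "z": 6, "grip": 25}
  ]
}}

```text
time: 20.7
tcp_pos: [0.4764, -0.3953, 0.215]
ee_rot: [-3.141, 0.0, 0.239]
wrist_force: [0.4, 0.5, -2.9]
gripper_width: 0.403
grasp_force: 20.0
```

Request:
{"name": "arm_command", "arguments": {
  "increments": [
    {"rx": 0, "ry": 0, "rz": 0, "x": 0, "y": 0, "z": 1, "grip": 25},
    {"rx": 0, "ry": 0, "rz": 0, "x": 0, "y": 0, "z": 2, "grip": 25},
    {"rx": 0, "ry": 0, "rz": 0, "x": 0, "y": 0, "z": 2, "grip": 25}
  ]
}}

```text
time: 21.0
tcp_pos: [0.4766, -0.3955, 0.2142]
ee_rot: [3.141, -0.0, 0.239]
wrist_force: [-0.5, 0.6, 0.9]
gripper_width: 0.405
grasp_force: 20.0
```

Request:
{"name": "arm_command", "arguments": {
  "increments": [
    {"rx": 0, "ry": 0, "rz": 0, "x": 0, "y": 0, "z": 0, "grip": 45},
    {"rx": 0, "ry": 0, "rz": 0, "x": 0, "y": 0, "z": 0, "grip": 52},
    {"rx": 0, "ry": 0, "rz": 0, "x": 0, "y": 0, "z": 0, "grip": 55},
    {"rx": 0, "ry": 0, "rz": 0, "x": 0, "y": 0, "z": 0, "grip": 55}
  ]
}}

```text
time: 21.4
tcp_pos: [0.4766, -0.3955, 0.2138]
ee_rot: [3.141, -0.0, 0.239]
wrist_force: [0.1, -0.2, -0.5]
gripper_width: 0.551
grasp_force: 0.0
```

Request:
{"name": "arm_command", "arguments": {
  "increments": [
    {"rx": 0, "ry": 0, "rz": 0, "x": 0, "y": 0, "z": -20, "grip": 55},
    {"rx": 0, "ry": 0, "rz": 0, "x": 0, "y": 0, "z": -60, "grip": 55},
    {"rx": 0, "ry": 0, "rz": 0, "x": 0, "y": 0, "z": -100, "grip": 55},
    {"rx": 0, "ry": 0, "rz": 0, "x": 0, "y": 0, "z": -150, "grip": 55},
    {"rx": 0, "ry": 0, "rz": 0, "x": 0, "y": 0, "z": -190, "grip": 55}
  ]
}}

```text
time: 21.9
tcp_pos: [0.4764, -0.3953, 0.4068]
ee_rot: [3.139, -0.001, 0.239]
wrist_force: [0.6, 0.0, -0.4]
gripper_width: 0.548
grasp_force: 0.0
```

Request:
{"name": "arm_command", "arguments": {
  "increments": [
    {"rx": 0, "ry": 0, "rz": 0, "x": -50, "y": 0, "z": 0, "grip": 55},
    {"rx": 0, "ry": 0, "rz": 0, "x": -90, "y": 0, "z": 0, "grip": 55},
    {"rx": 0, "ry": 0, "rz": 0, "x": -110, "y": 0, "z": 0, "grip": 55},
    {"rx": 0, "ry": 0, "rz": 0, "x": -110, "y": 0, "z": 0, "grip": 55},
    {"rx": 0, "ry": 0, "rz": 0, "x": -110, "y": 0, "z": 0, "grip": 55}
  ]
}}

```text
time: 22.4
tcp_pos: [0.3696, -0.4215, 0.4038]
ee_rot: [3.141, -0.001, 0.238]
wrist_force: [0.7, -0.2, -0.8]
gripper_width: 0.552
grasp_force: 0.0
```

Run:
```python
from h import *
import cv2
w=viewer.capture('wrist'); t=viewer.capture('top')
a=cv2.resize(w,(400,300)); b=cv2.resize(t[130:330,255:515],(780,600),interpolation=cv2.INTER_CUBIC)
b[300:600,0:400]=a   # inset
c=cv2.resize(t[130:280,255:455],(400,300),interpolation=cv2.INTER_CUBIC)
o=np.zeros((600,800,3),np.uint8); o[:300,:400]=c; o[:300,400:]=cv2.resize(t[200:335,155:335],(400,300)); o[300:,:400]=a
o[300:,400:]=cv2.resize(t[205:325,430:590],(400,300),interpolation=cv2.INTER_CUBIC)
cv2.imwrite('pics/end.png',o)
```

```text
(no output)
```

View pics/end.png

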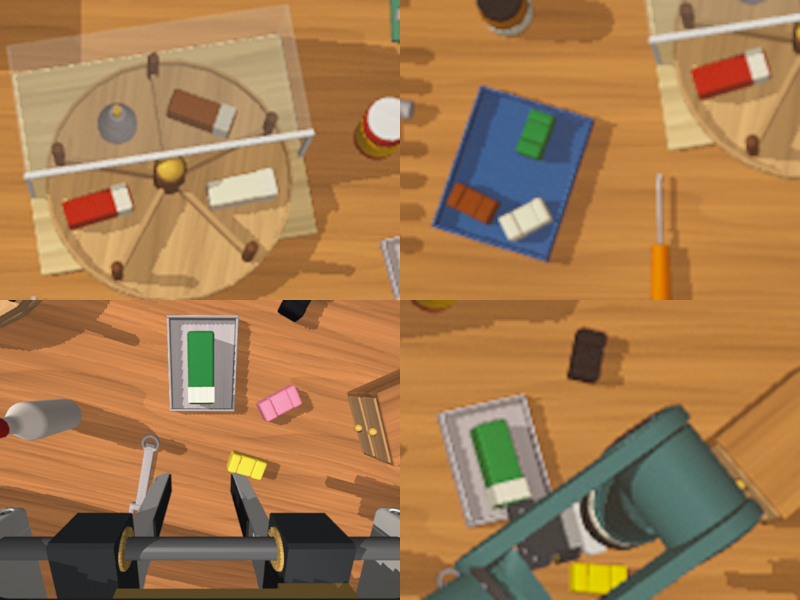

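The green bar lies flat in the tray along its length, the stub is in the pan, and the wheel's empty compartment faces front. One numeric check of the wheel before handing in.

Run:
```python
from h import *
from scipy.optimize import least_squares
c=cam('top')
C=lambda x,y,z:pix(c,x/2+255-.25,y/2+130-.25,z)
P=np.array([C(*p,.12) for p in[(58,145),(153,57),(271,116),(251,245),(118,265)]])[:,:2]
f=lambda q:(P-q[:2]-.165*np.c_[np.cos(q[2]-np.arange(5)*2*np.pi/5),np.sin(q[2]-np.arange(5)*2*np.pi/5)]).ravel()
s=least_squares(f,[.62,0,1.2]);print(s.x,'mid',np.degrees(s.x[2])+108)
```

```text
[ 0.61977421 -0.00771188  1.41196193] mid 188.89945957816207
```

Wheel middle is at 188.9° against a front bearing of about 189.3°, which is good.

```bash
python3 -c "
from workcell import r
print(r.sign_off())"
```

```text
the job is handed in; nothing more can be done
None
```

The job is handed in: the green stub is in the blue pan, the green bar's compartment stands at the middle of the open front (about 0.4° off by my camera measurement), and the green bar lies flat along the tray's length.

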